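# Loaded mallets into their sloping rests

## Robot

A 6-joint arm with a two-finger parallel gripper is mounted at the origin on the work surface. World frame = base frame: x ahead of the robot, y to its left, z up, the work surface at z = 0. Lengths are in mm, angles in rad, forces in N, time in s.
With the tool pointing down it reaches from about 275 to 750 mm from the base axis. Payload 10.2 kg.
Tool frame: the origin (TCP) lies midway between the tips of the shut fingers; the grasp point (between the pads) lies 19 mm behind it; z points along the fingers, y is the line along which they close (so a half turn about z gives the same grasp; the last joint's range is limited). The gripper opens to 85 mm and grips with 20 to 120 N. Pads are 22 mm wide; open, the fingers measure 114 mm over their backs; the gripper's body (76 mm by 85 mm) begins 54 mm behind the grasp point. The pads swing forward as they close: fully open they stand 13 mm farther back than shut.
Start: joints at [-1.553, 0.313, 1.498, -0, 1.331, -0.223], TCP at [125.188, -509.862, 201.594] pointing down, gripper open.
Joint ranges: [-2.94, 2.94], [-0.97, 2.17], [0.19, 2.56], [-1.23, 4.37], [0.02, 3.11], [-2.88, 2.88]. Speed limits (rad/s): [2.39, 2.39, 3.01, 3.14, 3.14, 3.14].

## Interface

Orientations are given as a unit quaternion [w, x, y, z].
In Python, from rig import ctrl gives the robot as it stands.
- The arm moves only by the tool send_rows, never from a script. Its argument "targets" is a list of rows, each an object with "offset": the shift along the world's x, y, z in cm, a list of three; "spin": the turn about the world's z in rad. A call has 1 to 8 rows; each row is the pose to reach, as a shift and turn from the pose commanded when the call began; what a row does not reach only later rows make up. A row lasts 1/12 s, in which the tool goes at most 41.7 mm and 7.16 degrees, less where a joint would pass 70% of its speed; a pose out of reach is approached as far as the arm can. A call with a gripper value outside its range is refused whole. "grip" is the opening, from 0 (shut) to 1 (fully open), set as the call begins (left out, the last holds). The fingers move at their own pace and stop on an object; "squeeze" is the grip in N (left out, the last holds). Time passes only in rows, so rows that repeat a pose let the fingers close. It gives the time, the measured TCP pose, the force, the opening and the grip force at its end, in the units of the state.
- ctrl.sense(): the state, without advancing time (a new reading comes with each control period).
- ctrl.capture(name): name is "side" or "top" or "wrist"; returns (picture, depth): 420x560x3 uint8, red, green, blue; 420x560 float32, mm along the optical axis (not along the pixel's ray), 0 where there is no reading.
- ctrl.calibration(name): a dict with "fx", "fy", "cx", "cy" (pixels), "k1" (the pictures are not rectified: a ray, as slopes to the right and down, at radius r is drawn at 1 + k1 r^2 times it, then the intrinsics apply), "view" (4x4, takes a point from world to camera coordinates); the wrist camera has in their place "mount" (4x4, takes a point from camera to tool coordinates, whose origin is the TCP and whose axes are the flange's). Camera axes: x right, y down, z forward; pixel columns grow to the right and rows downward; lengths in mm; the calibration is good to about 2 mm. A picture is of the moment at which its call begins: read the wrist's pose just before it. calibration takes no time and is no camera call.
- ctrl.finish_job(): hands the job in; it is judged then, once.
Trained networks look in the newest picture that a camera, given by its name, has taken for a name from the list of things; names that differ only in an ending like _2 or _b are one class to them, and where a whole thing is asked for, a point or a joint stands for the part that bears it (a point fixed in the world has none). Each returns a list of dicts, best first, with "conf" (0 to 1); they miss things now and then, are a little off and sometimes report something else, mostly with a low value. They report only what shows in the picture. A call takes as long as a camera call. They do not tell look-alikes from the thing itself.
- ctrl.search_frame(camera, query): "box" ([left, top, right, bottom] in pixels, round what is visible of it).
- ctrl.place_of(camera, query): "uv" ([column, row] in pixels: a listed point, or the origin of a listed thing).
The state is a dict: "time_s": time; "joints": joint angles; "dq": joint speeds; "tau": joint torques, N m; "eef_pos": TCP position; "ee_rot": TCP orientation; "force": force on the tool from outside, world axes, zero at the start; "wrist_torque": the same for the moment, N m; "grip_width": opening from 0.0 (shut) to 1.0 (fully open); "grip_force": force on a finger pad.
Only numpy, scipy, OpenCV 4.12 (cv2) and the standard library are available. Lean on these libraries where they do the work, as an engineer would, in place of code of your own. Each camera call takes 0.05 s, during which the arm holds its last target. There are 200 camera calls.

## Task

Put the two wooden mallets away, each in the sloping rest made for its size, lying flat and straight in it with the lead-loaded head in the bed by the low stop; the other way round it tips out. The heads look alike: lift each mallet by the ball in its middle and see which head sinks. Lay them in gently, let go, and leave the tray, jar and steel block where they are.

Things in the scene. Friction and masses are not known exactly. Their poses are not given: they have to be found in the camera images.
- big_center (a point): Centre (in the ball) of the big mallet: 160 mm long, two like square wooden heads 60 x 60 mm, 50 mm long, dark-banded, on a waist 60 mm long, 26 mm thick, swelling mid-way to a 44 mm ball, the grip. Starts lying flat, centre 30 mm up; x runs along it. 0.75 kg, most of it in one head; no axis tells which. Lifted by the ball it pivots in the fingers, the loaded head sinking 10 degrees or more.
- bigrest_seat (a point): Where the big mallet's centre belongs in its rest, a pale wooden half-cradle fixed to the bench, sloping 0.32 rad. x uphill along the slope, y across, z square out; 30 mm above the bed's plane, 93 mm above the bench. The bed, below and downhill, is 66 mm long, 76 mm wide between rails 16 mm high: it holds one head, the other juts out free. 8 mm play to the stop. A mallet does not slide.
- bigrest_stop (a point): Low end of the big mallet's rest: inner face of the cross stop (24 mm above the bed), 88 mm downhill of the seat; axes as the seat.
- small_center (a point): Centre (in the ball) of the small mallet: 140 mm long, two like square wooden heads 48 x 48 mm, 42 mm long, dark-banded, on a waist 56 mm long, 26 mm thick, swelling mid-way to a 36 mm ball, the grip. Starts lying flat, centre 24 mm up; x runs along it. 0.45 kg, most of it in one head; no axis tells which. Lifted by the ball it pivots in the fingers, the loaded head sinking 10 degrees or more.
- smallrest_seat (a point): Where the small mallet's centre belongs in its rest, a pale wooden half-cradle fixed to the bench, sloping 0.32 rad. x uphill along the slope, y across, z square out; 24 mm above the bed's plane, 88 mm above the bench. The bed, below and downhill, is 58 mm long, 64 mm wide between rails 16 mm high: it holds one head, the other juts out free. 8 mm play to the stop. A mallet does not slide.
- smallrest_stop (a point): Low end of the small mallet's rest: inner face of the cross stop (24 mm above the bed), 78 mm downhill of the seat; axes as the seat.
- big: The same big mallet; origin at the centre of its underside as it starts, 30 mm from the ball's centre.
- small: The same small mallet; origin at the centre of its underside as it starts, 24 mm from the ball's centre.
- tray: Bystander: white open tray of blue beads, 150 x 260 x 55 mm, beyond the work; origin under its centre.
- jar: Bystander: closed jar, 72 mm across, 110 mm tall; origin under its centre.
- benchblock: Bystander: square steel bench block, 80 x 80 x 30 mm; origin under its centre.
Mind the look-alikes: they are no part of the job. Leave any pink look-alike of the part that bears smallrest_seat alone.

How it is judged:
By the outcome, as a careful person would: the job done as asked, in the order asked, and still so for the second after the job is handed in, with the robot touching nothing.
It also fails if it takes over 72 s, if anything falls off the work surface, if the arm or the gripper's body presses on something with over 40 N, if the wrist force passes 120 N, or if a joint passes its speed limit or range.

## Working session

There is one attempt and no reset: what is moved stays moved. The work goes in short steps, Python scripts to look and compute and a tool call to move; the robot and the scene stay as the last step left them, time stands still between calls to the robot, and variables do not carry over. Pictures are saved under pics/ and viewed, at most 10 in all, crops included, and the job is handed in when it is done.

Besides the shell and the picture viewer there is one more tool, called after "Emit:" as name([rows], argument=value, ...), one row to a line, values as JSON. send_rows: Moves the arm, as the interface text tells. Its arguments: {"type":"object","properties":{"targets":{"type":"array"},"grip":{"type":"number"},"squeeze":{"type":"number"}},"required":["targets"]}

```bash
mkdir -p pics
cat > h.py <<'E'
import numpy as np, cv2
from rig import ctrl
from scipy.spatial.transform import Rotation as R
def pose():
    s=ctrl.sense(); T=np.eye(4); q=s['ee_rot']; T[:3,:3]=R.from_quat([q[1],q[2],q[3],q[0]]).as_matrix(); T[:3,3]=s['eef_pos']; return T
def c2w(cam,T=None):
    c=ctrl.calibration(cam)
    return (T@np.array(c['mount'])) if cam=='wrist' else np.linalg.inv(np.array(c['view']))
def rays(cam,uv):
    c=ctrl.calibration(cam); K=np.array([[c['fx'],0,c['cx']],[0,c['fy'],c['cy']],[0,0,1.]])
    d=np.array([c['k1'],0,0,0,0.])
    return cv2.undistortPoints(np.array(uv,float).reshape(-1,1,2),K,d).reshape(-1,2)
def deproj(cam,uv,z,T=None):
    r=rays(cam,uv); z=np.atleast_1d(z).astype(float)
    P=np.c_[r*z[:,None],z,np.ones(len(r))]
    return (P@c2w(cam,T).T)[:,:3]
def onplane(cam,uv,h,T=None):
    r=rays(cam,uv); M=c2w(cam,T); d=np.c_[r,np.ones(len(r))]@M[:3,:3].T; o=M[:3,3]
    return o+d*((h-o[2])/d[:,2])[:,None]
def cloud(cam,dep,T=None):
    v,u=np.mgrid[0:420,0:560]; P=deproj(cam,np.c_[u.ravel(),v.ravel()],dep.ravel(),T).reshape(420,560,3)
    P[dep<=0]=np.nan; return P
def shot(cam,name):
    T=pose(); im,d=ctrl.capture(cam); cv2.imwrite(f'pics/{name}.png',im[:,:,::-1]); np.savez(f'pics/{name}.npz',im=im,d=d,T=T); return im,d,T
E
python3 - <<'E'
from h import *
np.set_printoptions(precision=1,suppress=True)
for cam in ('top','side'):
    im,d,T=shot(cam,cam+'0')
    print(cam,c2w(cam)[:3,3])
    for q in ['big_center','bigrest_seat','bigrest_stop','small_center','smallrest_seat','smallrest_stop','tray','jar','benchblock']:
        for r in ctrl.place_of(cam,q)[:3]:
            h={'big_center':30,'bigrest_seat':93,'bigrest_stop':65,'small_center':24,'smallrest_seat':88,'smallrest_stop':63}.get(q,0)
            print(q,np.round(r['uv']),round(r['conf'],2),onplane(cam,[r['uv']],h)[0])
a=cv2.imread('pics/top0.png');b=cv2.imread('pics/side0.png')
cv2.imwrite('pics/both.png',cv2.resize(np.vstack([a,b]),(560*5//7,600)))
E
```

```text
top [ 502.9   93.4 1303.6]
big_center [352. 236.] 0.82 [ 532.8 -114.3   30. ]
big_center [402. 158.] 0.68 [ 750.5 -249.1   30. ]
big_center [171. 277.] 0.61 [409.9 371.2  30. ]
bigrest_seat [446. 254.] 0.77 [ 488.  -346.6   93. ]
bigrest_stop [443. 283.] 0.82 [ 413.  -349.8   65. ]
small_center [263. 234.] 0.59 [531.7 128.2  24. ]
smallrest_seat [172. 246.] 0.7 [492.7 358.6  88. ]
smallrest_seat [105. 184.] 0.69 [648.1 536.   88. ]
smallrest_seat [ 97. 260.] 0.67 [454.7 544.4  88. ]
smallrest_stop [171. 276.] 0.87 [415.9 364.7  63. ]
smallrest_stop [105. 214.] 0.77 [572.6 540.4  63. ]
smallrest_stop [ 97. 289.] 0.7 [379.7 551.1  63. ]
tray [311. 146.] 0.74 [783.3   1.    0. ]
jar [212. 163.] 0.58 [726.9 275.5   0. ]
benchblock [400. 157.] 0.7 [ 758.7 -251.8    0. ]
side [ 248.5 1133.2 1163. ]
big_center [310. 183.] 0.98 [ 544.9 -117.    30. ]
big_center [295. 240.] 0.37 [516.3 157.6  30. ]
bigrest_seat [342. 136.] 0.9 [ 489.  -341.5   93. ]
bigrest_seat [268. 155.] 0.24 [ 713.3 -144.3   93. ]
bigrest_stop [363. 145.] 0.71 [ 407.7 -354.    65. ]
bigrest_stop [292. 238.] 0.3 [517.9 182.1  65. ]
small_center [293. 233.] 0.81 [532.3 127.5  24. ]
smallrest_seat [269. 339.] 0.91 [463.6 545.2  88. ]
smallrest_seat [283. 282.] 0.9 [487.1 366.6  88. ]
smallrest_seat [204. 316.] 0.59 [645.3 537.7  88. ]
smallrest_stop [226. 331.] 0.82 [581.9 547.7  63. ]
smallrest_stop [307. 294.] 0.72 [416.1 368.3  63. ]
smallrest_stop [298. 357.] 0.56 [384.3 555.5  63. ]
tray [236. 194.] 0.93 [788.3  -8.    0. ]
benchblock [270. 155.] 0.93 [ 745.5 -258.9    0. ]
```

View pics/top0.png

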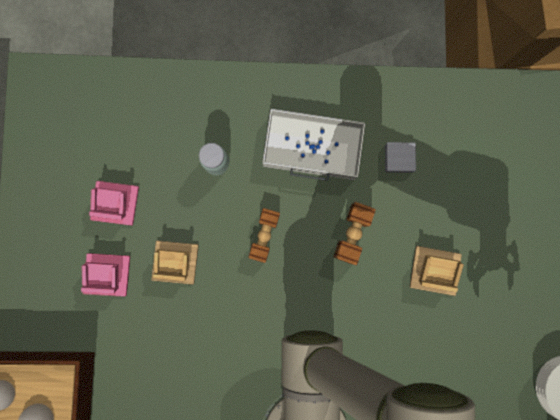

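View pics/side0.png

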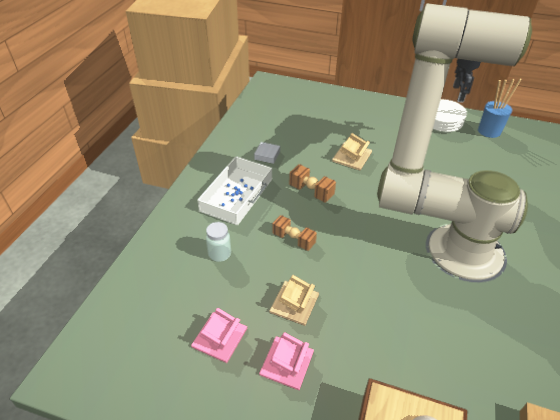

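The mallets are at top-view (354,234) for the big one and (264,235) for the small one. The pale rests are at (441,268), big, and (174,262), small. The look-alikes to leave alone are the pink rests at (110,203) and (105,274). Next I measure the yaws and take a close crop of the choices.

Run:
```python
from h import *
np.set_printoptions(precision=1,suppress=True)
z=np.load('pics/top0.npz'); P=cloud('top',z['d']); im=z['im']
hsv=cv2.cvtColor(im,cv2.COLOR_RGB2HSV)
for n,c,hh,w in (('big',(535,-115),30,130),('small',(532,128),24,110)):
    m=(np.hypot(P[...,0]-c[0],P[...,1]-c[1])<w)&(P[...,2]>10)&(P[...,2]<90)
    q=P[m]; print(n,m.sum(),'zmax',np.percentile(q[:,2],95)); 
    (cx,cy),(a,b),an=cv2.minAreaRect(q[:,:2].astype(np.float32)); 
    X=q[:,:2]-q[:,:2].mean(0); e=np.linalg.svd(X,full_matrices=False)[2][0]; e*=np.sign(e[0])
    print(cx,cy,a,b,an,'pca yaw',np.arctan2(e[1],e[0]),q[:,:2].mean(0))
for n,c in (('bigrest',(460,-340)),('smallrest',(460,362))):
    m=(np.hypot(P[...,0]-c[0],P[...,1]-c[1])<75)&(P[...,2]>12)&(P[...,2]<120); q=P[m]
    print(n,m.sum(),q.min(0),q.max(0)); print(cv2.minAreaRect(q[:,:2].astype(np.float32)))
    # base plate
    m=(np.hypot(P[...,0]-c[0],P[...,1]-c[1])<90)&(P[...,2]>3)&(P[...,2]<120); print('all',cv2.minAreaRect(P[m][:,:2].astype(np.float32)))
a=cv2.resize(im[190:310,400:490],None,fx=4,fy=4,interpolation=2);b=cv2.resize(im[190:310,140:230],None,fx=4,fy=4,interpolation=2)
cv2.imwrite('pics/rests.png',np.hstack([b,a])[:,:,::-1])
```

```text
big 1213 zmax 62.8310905628156
538.15380859375 -140.2845458984375 102.71731567382812 172.50946044921875 71.52177429199219 pca yaw -0.32146299196997524 [ 539.3 -116.2]
small 791 zmax 50.79956371570654
528.1776123046875 125.41484832763672 48.32284927368164 139.61032104492188 74.95699310302734 pca yaw -0.2607964161641036 [527.8 125.3]
bigrest 1470 [ 386.5 -411.8   12. ] [ 508.6 -280.5   77.3]
((443.357421875, -345.32373046875), (122.67456817626953, 114.51573181152344), 81.45797729492188)
all ((458.5744323730469, -339.73516845703125), (173.88572692871094, 172.25906372070312), 19.174617767333984)
smallrest 1281 [394.6 307.   12. ] [506.2 426.1  75.4]
((449.9952087402344, 366.8763427734375), (115.68650817871094, 107.16974639892578), 86.25460815429688)
all ((458.3341064453125, 355.24688720703125), (163.96096801757812, 176.39955139160156), 85.59922790527344)
```

View pics/rests.png

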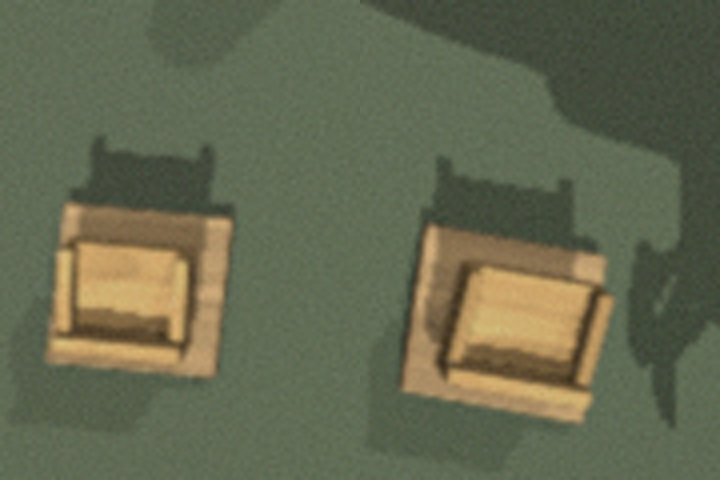

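The crop shows both pale rests with the stop on the robot side (lower edge), open uphill away from the robot. The big rest is yawed about -0.15 and the small one about -0.065.

Run:
```python
from h import *
np.set_printoptions(precision=3,suppress=True)
print(pose()); print(ctrl.calibration('wrist')); print(ctrl.sense())
```

```text
[[   0.971    0.239   -0.     125.204]
 [   0.239   -0.971   -0.    -509.864]
 [  -0.       0.      -1.     201.609]
 [   0.       0.       0.       1.   ]]
{'fx': 303.06327645355674, 'fy': 303.06327645355674, 'cx': 282.479418696777, 'cy': 207.5856235497348, 'k1': -0.06304508434860298, 'mount': array([[   0.   ,   -0.947,   -0.323,   83.011],
       [   1.   ,    0.   ,    0.   ,   -0.045],
       [  -0.   ,   -0.323,    0.947, -171.859],
       [   0.   ,    0.   ,    0.   ,    1.   ]])}
{'time_s': 1.0, 'joints': array([-1.553,  0.313,  1.498, -0.   ,  1.331, -0.223]), 'dq': array([ 0.002,  0.   , -0.001, -0.   ,  0.002, -0.002]), 'tau': array([ -0.001, -41.217, -25.99 ,  -0.   ,   0.001,  -0.   ]), 'eef_pos': array([ 125.204, -509.864,  201.609]), 'ee_rot': array([ 0.   ,  0.993,  0.12 , -0.   ]), 'force': array([0.448, 0.896, 0.35 ]), 'wrist_torque': array([-0.027,  0.031,  0.006]), 'grip_force': 0.0, 'grip_width': 0.9969476527489048}
```

Emit:
send_rows([
  {"offset": [3,3,1],"spin": 0},
  {"offset": [6,6,2],"spin": 0},
  {"offset": [9,9,3],"spin": 0},
  {"offset": [12,12,4],"spin": 0},
  {"offset": [15,15,4],"spin": 0},
  {"offset": [18,18,4],"spin": 0},
  {"offset": [21,21,4],"spin": 0},
  {"offset": [24,24,4],"spin": 0},
], grip=1)

```text
time_s: 1.67
eef_pos: [358.8, -275.6, 241.9]
ee_rot: [0.0, 0.993, 0.12, 0.0]
force: [0.1, -0.5, 1.2]
grip_width: 1.002
grip_force: 0.0
```

Emit:
send_rows([
  {"offset": [3,2.6,0],"spin": -0.1},
  {"offset": [6,5.2,0],"spin": -0.2},
  {"offset": [9,7.8,-1],"spin": -0.3},
  {"offset": [12,10.4,-2],"spin": -0.4},
  {"offset": [15,13,-3],"spin": -0.5},
  {"offset": [17.9,15.9,-4],"spin": -0.56},
  {"offset": [17.9,15.9,-4],"spin": -0.56},
])

```text
time_s: 2.25
eef_pos: [539.0, -113.6, 199.3]
ee_rot: [-0.001, 0.987, -0.158, -0.001]
force: [-0.3, -0.5, -0.5]
grip_width: 1.0
grip_force: 0.0
```

```bash
cat >> h.py <<'E'
def mallet(cam,name,c,w,zlo=12,zhi=90):
    im,d,T=shot(cam,name); P=cloud(cam,d,T)
    m=(np.hypot(P[...,0]-c[0],P[...,1]-c[1])<w)&(P[...,2]>zlo)&(P[...,2]<zhi)
    r=cv2.minAreaRect(P[m][:,:2].astype(np.float32)); b=cv2.boxPoints(r); e=b[1]-b[0]; f=b[2]-b[1]
    if np.linalg.norm(f)>np.linalg.norm(e): e=f
    e=e*np.sign(e[0]); print('rect',np.round(r[0],1),np.round(r[1],1),'yaw',round(float(np.arctan2(e[1],e[0])),3),'ztop',round(float(np.percentile(P[m][:,2],90)),1),m.sum())
    return im,d,T,P
E
python3 - <<'E'
from h import *
im,d,T,P=mallet('wrist','w1',(536,-115),100)
print(T[:3,3],np.arctan2(T[1,0],T[0,0]),ctrl.sense()['joints'])
for r in ctrl.place_of('wrist','big_center')[:2]: print(r['uv'],r['conf'],onplane('wrist',[r['uv']],30,T))
E
```

```text
rect [ 541.1 -118.5] [ 60.5 158.6] yaw -0.32 ztop 60.3 7062
[ 539.02784954 -113.62681795  199.2591136 ] -0.3178165257761582 [-4.24666848e-01  3.71056147e-01  1.42107353e+00  4.77070316e-04
  1.35186313e+00  1.46130339e+00]
[284.8, 172.5] 0.65 [[ 546.64153971 -118.70593707   30.        ]]
```

View pics/w1.png

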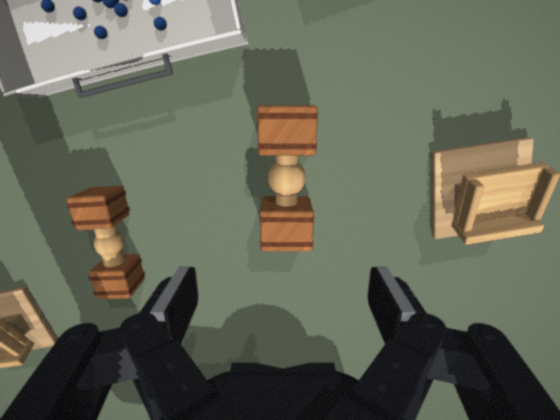

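The picture shows the big mallet upright at (287,178), squared with the gripper. The tray, the small mallet at (105,243) and the big rest at (500,195) are clear of it. Next I descend and grasp.

Emit:
send_rows([
  {"offset": [0.2,-0.5,-3.5],"spin": 0},
  {"offset": [0.2,-0.5,-7],"spin": 0},
  {"offset": [0.2,-0.5,-10.5],"spin": 0},
  {"offset": [0.2,-0.5,-14],"spin": 0},
  {"offset": [0.2,-0.5,-17],"spin": 0},
  {"offset": [0.2,-0.5,-19],"spin": 0},
  {"offset": [0.2,-0.5,-19.1],"spin": 0},
])

```text
time_s: 2.93
eef_pos: [536.1, -123.7, 7.5]
ee_rot: [-0.001, 0.987, -0.159, -0.003]
force: [-1.0, 0.3, -0.6]
grip_width: 0.998
grip_force: 0.0
```

Emit:
send_rows([
  {"offset": [0,0,0],"spin": 0},
  {"offset": [0,0,0],"spin": 0},
  {"offset": [0,0,0],"spin": 0},
  {"offset": [0,0,0],"spin": 0},
  {"offset": [0,0,0],"spin": 0},
  {"offset": [0,0,0],"spin": 0},
], grip=0, squeeze=45)

```text
time_s: 3.43
eef_pos: [540.6, -122.3, 13.9]
ee_rot: [-0.001, 0.987, -0.159, 0.002]
force: [-1.6, 11.6, 20.8]
grip_width: 0.323
grip_force: 38.1
```

Run:
```python
from h import *
s=ctrl.sense(); print(s['eef_pos'],s['grip_width'],s['grip_force'],s['force'],s['wrist_torque'])
im,d,T=shot('wrist','w2')
s=ctrl.sense(); print(s['eef_pos'],s['grip_width'],s['grip_force'],s['force'])
```

```text
[ 540.63399879 -122.34256129   13.86284087] 0.32302569631904393 38.12164485454559 [-1.61709026 11.62946252 20.83839125] [1.72345077 0.25583431 0.04548438]
[ 540.62014322 -122.33629508   13.89848193] 0.3203160613837281 38.01278114318848 [-2.07358967 10.53538483 21.44064847]
```

View pics/w2.png

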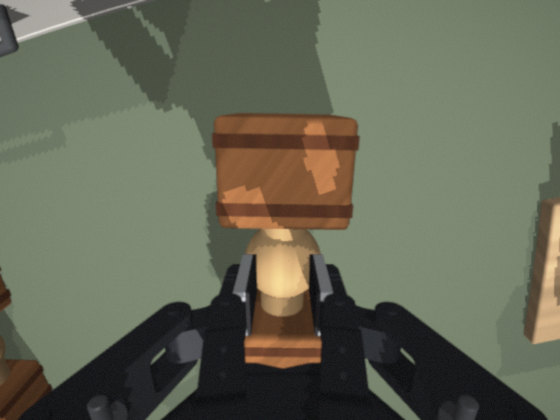

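The picture shows the pads 57 px apart at rows 255–325, with the ball at (283,265) wider than they are. That is not a clean grip on the equator, so I check the geometry.

Run:
```python
from h import *
np.set_printoptions(precision=1,suppress=True)
z=np.load('pics/w2.npz');T=z['T'];d=z['d'];M=np.linalg.inv(c2w('wrist',T));c=ctrl.calibration('wrist')
def pr(p):
    q=M@np.r_[p,1]; x=q[:2]/q[2]; x=x*(1+c['k1']*(x@x)); return [c['fx']*x[0]+c['cx'],c['fy']*x[1]+c['cy'],q[2]]
for t in [(0,14,0),(11,14,0),(-11,14,0),(11,14,-19),(11,14,-40)]: print(t,np.array(pr((T@np.r_[t,1])[:3])))
print('ball',np.array(pr([541,-118.5,30])))
P=cloud('wrist',d,T); Pt=(np.concatenate([P,np.ones((420,560,1))],2)@np.linalg.inv(T).T)[...,:3]
for v in (200,240,256,270,285,300,320,345):
    for u in (235,245,252,284,315,325): print((u,v),P[v,u],'tool',Pt[v,u])
```

```text
(0, 14, 0) [304.7 244.6 189.4]
(11, 14, 0) [305.2 228.4 185.9]
(-11, 14, 0) [304.3 260.2 193. ]
(11, 14, -19) [307.6 241.6 167.9]
(11, 14, -40) [310.9 260.  148. ]
ball [275.8 258.1 174.4]
(235, 200) [ 588.5 -116.7   61. ] tool [ 43.9 -20.5 -46.9]
(245, 200) [ 586.9 -120.6   60.1] tool [ 43.6 -16.3 -46. ]
(252, 200) [ 585.6 -123.3   58.8] tool [ 43.2 -13.3 -44.7]
(284, 200) [ 581.6 -136.7   60. ] tool [ 43.6   0.7 -46. ]
(315, 200) [ 577.6 -149.5   60.7] tool [ 43.9  14.1 -46.7]
(325, 200) [ 576.  -153.7   60.1] tool [ 43.6  18.6 -46. ]
(235, 240) [547.8 -91.2   0.7] tool [ -3.  -31.8  13.3]
(245, 240) [544.9 -97.   -1.5] tool [ -4.  -25.3  15.4]
(252, 240) [ 557.1 -110.1   32.8] tool [ 11.9 -16.8 -18.8]
(284, 240) [ 555.8 -128.3   42.3] tool [ 16.4   0.9 -28.4]
(315, 240) [ 544.7 -143.2   29.5] tool [ 10.4  18.5 -15.7]
(325, 240) [ 528.8 -148.6    0.3] tool [-3.1 28.6 13.5]
(235, 256) [535.9 -86.3  -0.9] tool [-15.9 -32.7  14.8]
(245, 256) [ 556.4 -107.7   49. ] tool [ 10.6 -18.9 -35.1]
(252, 256) [ 555.2 -111.1   48.9] tool [ 10.5 -15.4 -34.9]
(284, 256) [ 550.  -126.4   48.5] tool
[... 1193 characters left out ...]
20) [ 556.5 -110.3   98.9] tool [ 11.7 -16.6 -84.9]
(245, 320) [ 544.  -107.3   83. ] tool [ -1.2 -15.5 -69.1]
(252, 320) [ 535.1 -106.    72.1] tool [-10.1 -13.9 -58.3]
(284, 320) [ 510.  -113.3   45.4] tool [-31.8   0.9 -31.7]
(315, 320) [ 532.6 -134.5   80.2] tool [ -3.5  13.9 -66.4]
(325, 320) [ 546.9 -140.3   99.1] tool [ 11.9  14.9 -85.2]
(235, 345) [ 560.4 -114.5  116.1] tool [  16.8  -13.8 -102.2]
(245, 345) [511.6 -92.   59.3] tool [-36.9 -19.8 -45.5]
(252, 345) [510.5 -95.6  59.4] tool [-36.8 -16.  -45.7]
(284, 345) [ 505.7 -111.8   59.8] tool [-36.2   0.9 -46.2]
(315, 345) [ 500.2 -127.3   59.5] tool [-36.6  17.3 -45.8]
(325, 345) [ 553.  -139.6  116.9] tool [  17.6   12.4 -103. ]
```

Run:
```python
from h import *
np.set_printoptions(precision=1,suppress=True)
for n,ex in (('w1',0),('w2',0)):
    z=np.load(f'pics/{n}.npz');T=z['T'];P=cloud('wrist',z['d'],T); Pt=(np.concatenate([P,np.ones((420,560,1))],2)@np.linalg.inv(T).T)[...,:3]
    g=z['im'].astype(int); gray=(g.max(2)-g.min(2)<25)
    m=gray&(abs(Pt[...,0])<16)&(P[...,2]>8)&(Pt[...,2]<30)&(abs(Pt[...,1])<62)
    q=Pt[m]; print(n,m.sum(),'zmax',np.percentile(q[:,2],[90,97,99,100]))
    for lo in range(-60,0,6):
        k=(q[:,2]>=lo)&(q[:,2]<lo+6)
        for s in (-1,1):
            kk=k&(np.sign(q[:,1])==s)
            if kk.sum()>3: print(lo,s,kk.sum(),'y',np.percentile(q[kk,1],[3,97]),'x',np.percentile(q[kk,0],[3,97]))
```

```text
w1 24125 zmax [-64.8 -51.9 -47.1 -41.4]
-60 -1 391 y [-55.6 -42.4] x [-9.4 11.4]
-60 1 382 y [42.5 55.8] x [-9.5 11.5]
-54 -1 322 y [-54.5 -42.3] x [-9.9 11.4]
-54 1 325 y [42.5 54.9] x [-10.   11.5]
-48 -1 155 y [-46.7 -42.2] x [-10.1  10.9]
-48 1 159 y [42.4 47.3] x [-9.8 10.9]
w2 32873 zmax [-72.5 -49.1 -40.2 -10.4]
-60 -1 269 y [-27.  -13.7] x [-8.3 11.2]
-60 1 286 y [13.9 27. ] x [-7.9 11.2]
-54 -1 247 y [-27.  -13.7] x [-7.4 11.3]
-54 1 257 y [13.9 27.1] x [-8.7 11.2]
-48 -1 219 y [-26.9 -13.7] x [-9.3 11.3]
-48 1 221 y [13.9 27. ] x [-7.6 11.2]
-42 -1 187 y [-26.2 -13.7] x [-8.7 11.2]
-42 1 175 y [13.8 26.4] x [-5.1 11.3]
-36 -1 37 y [-24.  -13.9] x [ 6.2 11.1]
-36 1 44 y [13.9 20.2] x [-6.  11.5]
-18 1 5 y [14.8 18.8] x [10.  14.5]
```

Run:
```python
from h import *
np.set_printoptions(precision=1,suppress=True)
for n in ('w1','w2'):
    z=np.load(f'pics/{n}.npz');T=z['T'];P=cloud('wrist',z['d'],T); Pt=(np.concatenate([P,np.ones((420,560,1))],2)@np.linalg.inv(T).T)[...,:3]
    g=z['im'].astype(int); gray=(g.max(2)-g.min(2)<25)
    for yl in (8,14,30,45):
        m=gray&(abs(Pt[...,0])<45)&(abs(Pt[...,1])<yl)&(Pt[...,2]<-60); 
        if m.sum(): print(n,yl,m.sum(),np.percentile(Pt[m][:,2],[50,90,99]),Pt[m][:,0].min())
```

```text
w1 8 3265 [-113.5 -105.1 -102.7] 8.646072026414913
w1 14 6136 [-113.7 -104.7 -102.1] 8.351014086276564
w1 30 13074 [-115.6 -106.7 -102.4] 8.291070204701327
w1 45 20148 [-111.8  -80.1  -62.4] -13.693636946291917
w2 8 3211 [-113.7 -105.8 -103.1] 8.515905582149685
w2 14 7147 [-114.2 -104.   -63.6] -11.388901361528156
w2 30 17140 [-110.8  -75.6  -62.1] -11.488513156698332
w2 45 27394 [-102.6  -78.9  -63.2] -13.533510885117835
```

Emit:
send_rows([
  {"offset": [0,0,0],"spin": 0},
  {"offset": [0,0,0],"spin": 0},
  {"offset": [0,0,0],"spin": 0},
  {"offset": [0,0,0],"spin": 0},
], grip=0.9)

```text
time_s: 3.82
eef_pos: [538.7, -123.4, 10.8]
ee_rot: [0.0, 0.987, -0.159, 0.0]
force: [-0.6, -0.7, 0.4]
grip_width: 0.869
grip_force: 0.0
```

Run:
```python
from h import *
np.set_printoptions(precision=1,suppress=True)
im,d,T,P=mallet('wrist','w3',(541,-120),100,zhi=62)
Ti=np.linalg.inv(T); Pt=P@Ti[:3,:3].T+Ti[:3,3]
s=ctrl.sense(); print(s['eef_pos'],s['dq'])
g=im.astype(int); w=(g[...,0]-g[...,2]>40)&(P[...,2]>15)&(P[...,2]<62)&(abs(Pt[...,0])<100)&(abs(Pt[...,1])<45)
q=Pt[w]; r=cv2.minAreaRect(q[:,:2].astype(np.float32)); print('tool frame',r)
hd=q[q[:,2]<T[2,3]-57]; print('heads x',hd[hd[:,0]>0,0].min(),hd[hd[:,0]>0,0].max(),hd[hd[:,0]<0,0].max(),'y',np.percentile(hd[hd[:,0]>0,1],[1,99]))
b=q[(abs(q[:,0])<22)]; i=b[:,2].argmin(); print('ball top',b[i])
```

```text
rect [ 554.5 -127.6] [101.8 132.8] yaw -0.224 ztop 60.2 29745
[ 538.7 -123.4   10.6] [ 0.  0.  0.  0.  0. -0.]
tool frame ((13.067447662353516, -1.5696983337402344), (133.96414184570312, 60.881324768066406), 0.9960806965827942)
heads x 30.14849292292638 80.15649545756037 -28.510278640724437 y [-29.5  28.2]
ball top [  1.7   0.3 -42.3]
```

The gripper is really about 30 mm shorter than the TCP says: its tips sit 30 mm higher and closed above the ball's equator. The mallet is still centred between the fingers, so I descend 32 mm and grip again.

Emit:
send_rows([
  {"offset": [0.1,0,-1.2],"spin": 0},
  {"offset": [0.1,0,-2.4],"spin": 0},
  {"offset": [0.1,0,-3.2],"spin": 0},
  {"offset": [0.1,0,-3.2],"spin": 0},
], grip=1)

```text
time_s: 4.2
eef_pos: [538.3, -122.7, -24.1]
ee_rot: [-0.001, 0.987, -0.159, -0.002]
force: [-0.3, 0.1, -0.7]
grip_width: 1.001
grip_force: 0.0
```

Emit:
send_rows([
  {"offset": [0,0,0],"spin": 0},
  {"offset": [0,0,0],"spin": 0},
  {"offset": [0,0,0],"spin": 0},
  {"offset": [0,0,0],"spin": 0},
  {"offset": [0,0,0],"spin": 0},
], grip=0, squeeze=45)

```text
time_s: 4.62
eef_pos: [540.2, -123.3, -20.6]
ee_rot: [0.0, 0.987, -0.159, 0.001]
force: [-1.3, 1.9, 5.8]
grip_width: 0.495
grip_force: 45.1
```

Emit:
send_rows([
  {"offset": [0,0,1.5],"spin": 0},
  {"offset": [0,0,4],"spin": 0},
  {"offset": [0,0,7],"spin": 0},
  {"offset": [0,0,10],"spin": 0},
  {"offset": [0,0,13],"spin": 0},
  {"offset": [0,0,15],"spin": 0},
  {"offset": [0,0,15],"spin": 0},
  {"offset": [0,0,15],"spin": 0},
])

```text
time_s: 5.28
eef_pos: [539.4, -123.2, 127.7]
ee_rot: [-0.0, 0.987, -0.159, -0.0]
force: [-0.8, 0.5, -10.1]
grip_width: 0.489
grip_force: 49.0
```

```bash
cat >> h.py <<'E'
def heads(name,R0,hs):
    """tool-frame top-face planes of far (+x) head, and pitch"""
    im,d,T=shot('wrist',name); P=cloud('wrist',d,T); Ti=np.linalg.inv(T); Pt=P@Ti[:3,:3].T+Ti[:3,3]
    g=im.astype(int); w=(g[...,0]-g[...,2]>40)&(abs(Pt[...,0])<100)&(abs(Pt[...,1])<45)&(Pt[...,2]<20)
    out={}
    for s,n in ((1,'far+x'),(-1,'near-x')):
        q=Pt[w&(s*Pt[...,0]>R0)]
        if len(q)>50: print(n,len(q),'x',np.percentile(q[:,0],[1,99]).round(1),'z',np.percentile(q[:,2],[1,50,99]).round(1),'y',np.percentile(q[:,1],[1,50,99]).round(1))
        q=q[abs(q[:,1])<hs*.3]
        if len(q)>50:
            A=np.c_[q[:,0],np.ones(len(q))]; c=np.linalg.lstsq(A,q[:,2],rcond=None)[0]; print('  slope dz_tool/dx',round(c[0],3),'angle deg',round(np.degrees(np.arctan(c[0])),1))
    return im,d,T,P,Pt
E
python3 - <<'E'
from h import *
s=ctrl.sense();print(s['eef_pos'],s['force'],s['wrist_torque'],s['grip_width'],s['joints'])
heads('w4',28,60)
E
```

```text
[ 539.3798283  -123.21629281  127.74763003] [ -0.77257882   0.47415175 -10.05367429] [-0.10014392 -0.19675106  0.039404  ] 0.48880998256279595 [-4.36324178e-01  4.40896920e-01  1.51504123e+00 -9.28228858e-05
  1.18604626e+00  1.45371726e+00]
far+x 42804 x [29.3 82.8] z [-112.4 -101.8  -64.6] y [-28.1   0.2  28.6]
  slope dz_tool/dx 0.731 angle deg 36.2
near-x 3327 x [-39.3 -28.9] z [-56.8 -48.9 -38.8] y [-25.4   0.3  25.4]
  slope dz_tool/dx 1.662 angle deg 59.0
```

View pics/w4.png

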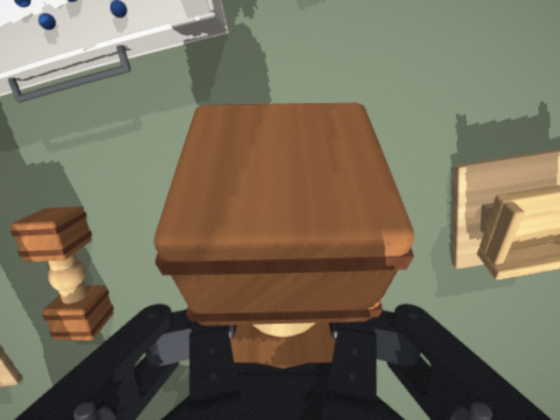

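The far head (+x of the tool) has risen steeply, its end face filling rows 105–250, so the loaded head is on the tool's -x side. That is already the downhill side, so no flip is needed. I get the pitch and the rest pose together.

```bash
cat > rest.py <<'E'
from h import *
def fitrest(sh,cam,c,bedw,bedl,hseat,back,yaw0):
    """fit yaw from bed normal + bounding of raised rails; return seat"""
    z=np.load(f'pics/{sh}.npz');T=z['T'];P=cloud(cam,z['d'],T)
    m=(np.hypot(P[...,0]-c[0],P[...,1]-c[1])<75)&(P[...,2]>20)&(P[...,2]<110); q=P[m]
    rng=np.random.default_rng(0); best=None; y=yaw0; s=.32
    # bed plane by RANSAC near expected slope
    for _ in range(400):
        a=q[rng.choice(len(q),3,False)]; n=np.cross(a[1]-a[0],a[2]-a[0]); L=np.linalg.norm(n)
        if L<50: continue
        n/=L; n*=np.sign(n[2])
        if abs(np.arccos(min(1,n[2]))-s)>.1: continue
        k=abs((q-a[0])@n)<2
        if best is None or k.sum()>best[0]: best=(k.sum(),k)
    b=q[best[1]]; ce=b.mean(0); n=np.linalg.svd(b-ce)[2][2]; n*=np.sign(n[2])
    print('plane slope',round(float(np.arccos(n[2])),3),'uphill yaw',round(float(np.arctan2(-n[1],-n[0])),3),'n',best[0],'of',len(q))
    r=cv2.minAreaRect(b[:,:2].astype(np.float32)); print('bed rect',np.round(r[0],1),np.round(r[1],1),round(r[2],1),'center',ce.round(1))
    hi=q[(q-ce)@n>10]; r2=cv2.minAreaRect(hi[:,:2].astype(np.float32)); print('rails rect',np.round(r2[0],1),np.round(r2[1],1),round(r2[2],1))
    ex=np.array([np.cos(yaw0)*np.cos(s),np.sin(yaw0)*np.cos(s),np.sin(s)]); ey=np.array([-np.sin(yaw0),np.cos(yaw0),0]); ez=np.cross(ex,ey)
    L=np.c_[(q-ce)@ex,(q-ce)@ey,(q-ce)@ez]
    print('local ext bed',[np.percentile(L[abs(L[:,2])<2.5][:,i],[1,99]).round(1) for i in (0,1)],'z',np.percentile(L[:,2],[1,99]).round(1))
    h=L[(L[:,2]>10)]; 
    for lo in range(-60,60,10):
        k=(h[:,0]>=lo)&(h[:,0]<lo+10)
        if k.sum()>5:
            yy=np.sort(h[k,1]); neg=yy[yy<0]; pos=yy[yy>=0]; print(lo,k.sum(),'neg max',neg.max().round(1) if len(neg) else None,'pos min',pos.min().round(1) if len(pos) else None,'ext',yy[[0,-1]].round(1))
    st=h[abs(h[:,1])<bedw*.3]; 
    if len(st): print('stop x range',np.percentile(st[:,0],[2,98]).round(1),'z',np.percentile(st[:,2],[2,98]).round(1))
    return ce,ex,ey,ez
E
python3 - <<'E'
from rest import *
np.set_printoptions(precision=1,suppress=True)
z=np.load('pics/w4.npz');T=z['T'];P=cloud('wrist',z['d'],T); Ti=np.linalg.inv(T); Pt=P@Ti[:3,:3].T+Ti[:3,3]
for rr in (range(120,231,10),range(268,312,6)):
    q=np.array([Pt[v,283] for v in rr]); print(np.degrees(np.arctan(np.polyfit(q[:,0],q[:,2],1)[0])),q[0],q[-1])
print('BIG w1');fitrest('w1','wrist',(455,-342),76,66,30,88,-.149)
print('BIG top');fitrest('top0','top',(455,-342),76,66,30,88,-.149)
print('SMALL top');fitrest('top0','top',(455,362),64,58,24,78,-.065)
E
```

```text
60.84252169952584 [ 78.5   0.2 -71.9] [  57.3    0.2 -111.5]
 ** On entry to DLASCL parameter number  4 had an illegal value
 ** On entry to DLASCL parameter number  4 had an illegal value
 ** On entry to DLASCL parameter number  4 had an illegal value
 ** On entry to DLASCL parameter number  4 had an illegal value
 ** On entry to DLASCL parameter number  5 had an illegal value
 ** On entry to DLASCL parameter number  4 had an illegal valueTraceback (most recent call last):
  File "<stdin>", line 5, in <module>
    c, resids, rank, s = lstsq(lhs, rhs, rcond)
                         ~~~~~^^^^^^^^^^^^^^^^^
    x, resids, rank, s = _umath_linalg.lstsq(a, b, rcond,
                         ~~~~~~~~~~~~~~~~~~~^^^^^^^^^^^^^
                                             signature=signature)
                                             ^^^^^^^^^^^^^^^^^^^^
    raise LinAlgError("SVD did not converge in Linear Least Squares")
numpy.linalg.LinAlgError: SVD did not converge in Linear Least Squares
```

Run:
```python
from rest import *
print('BIG w1');fitrest('w1','wrist',(455,-342),76,66,30,88,-.149)
print('BIG top');fitrest('top0','top',(455,-342),76,66,30,88,-.149)
print('SMALL top');fitrest('top0','top',(455,362),64,58,24,78,-.065)
```

```text
BIG w1
plane slope 0.314 uphill yaw -0.191 n 2787 of 6478
bed rect [ 443.7 -346.9] [93.8 73.6] 81.6 center [ 448.7 -352.5   47.9]
rails rect [ 436.2 -347.3] [96.8 79.1] 81.3
local ext bed [array([-36.4,  30.9]), array([-36.6,  50.8])] z [-9.7 24.6]
-50 303 neg max -0.2 pos min 0.4 ext [-42.8  51.6]
-40 904 neg max -0.1 pos min 0.0 ext [-44.5  51.3]
-30 141 neg max -33.8 pos min 41.3 ext [-44.6  51.4]
-20 154 neg max -34.2 pos min 40.7 ext [-44.1  51.5]
-10 159 neg max -34.2 pos min 40.8 ext [-45.   51.7]
0 167 neg max -34.2 pos min 41.7 ext [-45.1  51.2]
10 168 neg max -34.1 pos min 41.8 ext [-45.   51.7]
20 204 neg max -34.1 pos min 41.1 ext [-44.6  51.1]
30 50 neg max -35.2 pos min 41.7 ext [-44.1  50.1]
stop x range [-45.9 -34.2] z [11.4 24.8]
BIG top
plane slope 0.353 uphill yaw -0.17 n 408 of 1228
bed rect [ 440.6 -345.8] [95.2 74.2] 80.0 center [ 444.7 -351.5   47.4]
rails rect [ 434.4 -347.3] [99.6 76.6] 82.2
local ext bed [array([-33.5,  33.7]), array([-37.4,  50.9])] z [-9.3 26.2]
-50 44 neg max -1.6 pos min 0.3 ext [-38.3  51.6]
-40 172 neg max -0.0 pos min 0.3 ext [-47.1  
[... 400 characters left out ...]
27.2]
SMALL top
plane slope 0.311 uphill yaw -0.086 n 335 of 1013
bed rect [449.  366.9] [84.7 61.9] 85.6 center [452.6 368.2  48.9]
rails rect [442.  368.4] [87.8 70.8] 85.4
local ext bed [array([-30.9,  28.8]), array([-43.4,  33.2])] z [-10.   27.4]
-50 11 neg max -19.5 pos min 1.4 ext [-27.5  34.9]
-40 129 neg max -1.2 pos min 0.7 ext [-43.9  43.3]
-30 83 neg max -0.8 pos min 0.3 ext [-43.3  43.7]
-20 31 neg max -34.9 pos min 32.2 ext [-43.9  41.1]
-10 28 neg max -34.4 pos min 32.3 ext [-43.1  41.4]
0 29 neg max -33.9 pos min 33.1 ext [-44.   41.6]
10 31 neg max -33.7 pos min 33.6 ext [-43.8  40.3]
20 32 neg max -33.6 pos min 32.9 ext [-43.6  41. ]
stop x range [-41.3 -27.3] z [12.9 28.3]
```

Pitch is 29° and the ball sits at tool z ≈ -53. The big seat works out at (490,-355,93), yaw -0.149, with two depth views agreeing. Now I carry it over.

Emit:
send_rows([
  {"offset": [-0.7,-3.3,0],"spin": 0.03},
  {"offset": [-1.4,-6.6,0],"spin": 0.06},
  {"offset": [-2.1,-9.9,0],"spin": 0.09},
  {"offset": [-2.8,-13.2,0],"spin": 0.12},
  {"offset": [-3.5,-16.5,0],"spin": 0.15},
  {"offset": [-4.2,-19.8,0],"spin": 0.169},
  {"offset": [-4.8,-23.2,0],"spin": 0.169},
  {"offset": [-4.8,-23.2,0],"spin": 0.169},
])

```text
time_s: 6.0
eef_pos: [489.1, -360.6, 125.3]
ee_rot: [-0.0, 0.997, -0.077, -0.002]
force: [0.3, 0.4, -7.5]
grip_width: 0.486
grip_force: 49.8
```

Emit:
send_rows([
  {"offset": [0,0,-1],"spin": 0},
  {"offset": [0,0,-2],"spin": 0},
  {"offset": [0,0,-2],"spin": 0},
])

```text
time_s: 6.25
eef_pos: [490.5, -352.8, 104.1]
ee_rot: [-0.003, 0.997, -0.075, -0.003]
force: [0.4, 1.4, -8.6]
grip_width: 0.488
grip_force: 49.7
```

Run:
```python
from h import *
np.set_printoptions(precision=2,suppress=True)
s=ctrl.sense();T=pose();print(s['eef_pos'],np.arctan2(T[1,0],T[0,0]),s['force'],s['grip_width'],s['time_s'])
im,d,T=shot('top','t1');P=cloud('top',d)
im,d,T=shot('wrist','w5');P=cloud('wrist',d,T);Ti=np.linalg.inv(T);Pt=P@Ti[:3,:3].T+Ti[:3,3]
q=Pt[120:240:5,283]; print(90-np.degrees(np.arctan(np.polyfit(q[:,0],q[:,2],1)[0])),q[0],q[-1])
```

```text
[ 490.53 -352.85  104.07] -0.1493934966518245 [ 0.37  1.37 -8.56] 0.4877216603364651 6.25
29.706891321905573 [ 78.45   0.2  -71.87] [  56.34    0.15 -111.92]
```

Emit:
send_rows([
  {"offset": [0,0,-1.5],"spin": 0},
  {"offset": [0,0,-3],"spin": 0},
  {"offset": [0,0,-4],"spin": 0},
  {"offset": [0,0,-4],"spin": 0},
  {"offset": [0,0,-4],"spin": 0},
  {"offset": [0,0,-4],"spin": 0},
])

```text
time_s: 6.85
eef_pos: [492.2, -355.6, 69.6]
ee_rot: [0.001, 0.997, -0.075, 0.001]
force: [0.2, 0.1, -7.6]
grip_width: 0.486
grip_force: 49.7
```

```bash
cat >> h.py <<'E'
def st():
    s=ctrl.sense();T=pose();print(s['eef_pos'].round(1),round(float(np.arctan2(T[1,0],T[0,0])),3),s['force'].round(1),round(s['grip_width'],3),round(s['grip_force'],1),s['time_s'],s['joints'].round(2))
E
python3 - <<'E'
from h import *
st()
E
```

```text
[ 492.2 -355.6   69.6] -0.15 [ 0.2  0.1 -7.6] 0.486 49.7 6.85 [-0.82  0.61  1.4  -0.    1.13  0.9 ]
```

Emit:
send_rows([
  {"offset": [0,0,-0.6],"spin": 0},
  {"offset": [0,0,-1.1],"spin": 0},
  {"offset": [0,0,-1.4],"spin": 0},
  {"offset": [0,0,-1.7],"spin": 0},
  {"offset": [0,0,-2.0],"spin": 0},
  {"offset": [0,0,-2.2],"spin": 0},
  {"offset": [0,0,-2.2],"spin": 0},
])

```text
time_s: 7.43
eef_pos: [491.8, -355.4, 46.6]
ee_rot: [0.0, 0.997, -0.075, 0.0]
force: [0.5, 0.7, 1.9]
grip_width: 0.486
grip_force: 50.8
```

Run:
```python
from h import *
st()
im,d,T=shot('wrist','w6');P=cloud('wrist',d,T);Ti=np.linalg.inv(T);Pt=P@Ti[:3,:3].T+Ti[:3,3]
g=im.astype(int); w=(g[...,0]-g[...,2]>40)&(abs(Pt[...,1])<15)&(Pt[...,0]>25)&(Pt[...,0]<90)&(Pt[...,2]<-50)
q=Pt[w]; 
from numpy import *
# steep vs shallow faces via column
c=Pt[100:320:6,283]; sl=degrees(arctan2(diff(c[:,2]),diff(c[:,0]))); print(c[::2].round(0).tolist()); print(sl.round(0))
```

```text
[ 491.8 -355.4   46.6] -0.15 [0.5 0.7 1.9] 0.486 50.8 7.4333 [-0.82  0.64  1.42 -0.    1.08  0.9 ]
[[86.0, 0.0, 47.0], [81.0, 0.0, -60.0], [77.0, 0.0, -70.0], [74.0, 0.0, -79.0], [72.0, 0.0, -87.0], [69.0, 0.0, -93.0], [67.0, 0.0, -98.0], [65.0, 0.0, -100.0], [62.0, 0.0, -101.0], [58.0, 0.0, -99.0], [54.0, 0.0, -98.0], [51.0, 0.0, -97.0], [46.0, 0.0, -95.0], [41.0, 0.0, -93.0], [37.0, 0.0, -92.0], [31.0, 0.0, -90.0], [25.0, 0.0, -87.0], [7.0, 0.0, -69.0], [1.0, 0.0, -70.0]]
[ -92. -105. -112. -106. -108. -112. -103. -109. -112. -111. -102. -138.
 -122. -170.  169. -154.  148.  176.  154.  174.  138. -126.  140.  174.
  158.  156.  172. -180.  145. -177. -173.  147.  160.  131. -175. -166.]
```

Emit:
send_rows([
  {"offset": [0,0,-0.1],"spin": 0},
  {"offset": [0,0,-0.2],"spin": 0},
  {"offset": [0,0,-0.2],"spin": 0},
  {"offset": [0,0,-0.2],"spin": 0},
])

```text
time_s: 7.82
eef_pos: [492.1, -355.5, 46.1]
ee_rot: [0.0, 0.997, -0.075, 0.001]
force: [-1.2, 4.3, 12.2]
grip_width: 0.489
grip_force: 51.7
```

Run:
```python
from h import *
st()
im,d,T=shot('wrist','w7');P=cloud('wrist',d,T);Ti=np.linalg.inv(T);Pt=P@Ti[:3,:3].T+Ti[:3,3]
g=im.astype(int); w=(g[...,0]-g[...,2]>40)&(abs(Pt[...,1])<15)&(Pt[...,0]>33)&(Pt[...,0]<58)&(Pt[...,2]<-80)
q=Pt[w]; print(np.degrees(np.arctan(np.polyfit(q[:,0],q[:,2],1)[0])))
```

```text
[ 492.1 -355.5   46.1] -0.15 [-1.2  4.3 12.2] 0.489 51.7 7.8167 [-0.82  0.64  1.42  0.    1.08  0.9 ]
-18.599521348664695
```

It lies flat at 18.6°, pressing lightly. I relieve the press, open and rise.

Emit:
send_rows([
  {"offset": [0,0,0.1],"spin": 0},
  {"offset": [0,0,0.1],"spin": 0},
  {"offset": [0,0,0.1],"spin": 0},
  {"offset": [0,0,0.1],"spin": 0},
  {"offset": [0,0,0.1],"spin": 0},
], grip=0.9)

```text
time_s: 8.28
eef_pos: [491.6, -355.3, 45.3]
ee_rot: [-0.0, 0.997, -0.075, -0.0]
force: [-0.2, -0.1, -0.3]
grip_width: 0.9
grip_force: 0.0
```

Emit:
send_rows([
  {"offset": [0,0,1],"spin": 0},
  {"offset": [0,0,4],"spin": 0},
  {"offset": [0,0,8],"spin": 0},
  {"offset": [0,0,12],"spin": 0},
  {"offset": [0,0,14],"spin": 0},
  {"offset": [0,0,14],"spin": 0},
  {"offset": [0,0,14],"spin": 0},
], grip=1)

```text
time_s: 8.87
eef_pos: [491.9, -355.5, 186.9]
ee_rot: [0.001, 0.997, -0.075, 0.001]
force: [0.4, 0.1, 0.3]
grip_width: 0.999
grip_force: 0.0
```

Run:
```python
from h import *
st()
im,d,T=shot('wrist','w8');P=cloud('wrist',d,T);Ti=np.linalg.inv(T);Pt=P@Ti[:3,:3].T+Ti[:3,3]
g=im.astype(int)
for s in (1,-1):
    w=(g[...,0]-g[...,2]>40)&(abs(Pt[...,1])<25)&(s*Pt[...,0]>32)&(abs(Pt[...,0])<75)&(P[...,2]>75)
    q=P[w]; A=np.c_[q-q.mean(0)]; n=np.linalg.svd(A,full_matrices=False)[2][2]; n*=np.sign(n[2]); print(s,w.sum(),np.arccos(n[2]),np.arctan2(-n[1],-n[0]),q.mean(0))
```

```text
[ 491.9 -355.5  186.9] -0.15 [0.4 0.1 0.3] 0.999 0.0 8.8667 [-0.82  0.5   1.26  0.    1.38  0.9 ]
1 4177 0.029281981078980775 -3.039708994645527 [ 546.11232987 -363.79162608  140.53094997]
-1 2287 0.06108181081169943 -0.31159150455739715 [ 443.63421953 -348.26513818  106.24041234]
```

View pics/w8.png

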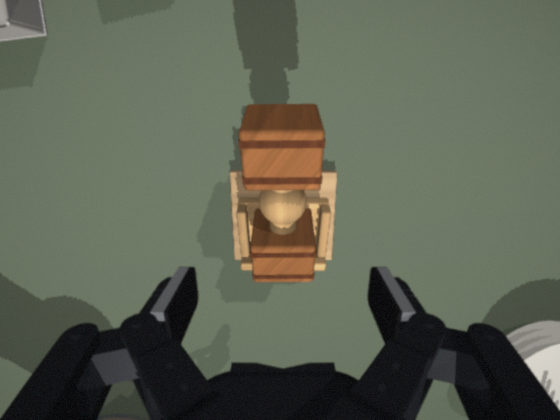

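The picture shows the big mallet in its rest, centred between the rails at columns 243 and 323. The loaded head is downhill and the far head juts free. I'll check flatness numerically and move towards the small mallet.

```bash
cat >> h.py <<'E'
def seatcheck(sh,cam,seat,yaw,H,L,hl):
    z=np.load(f'pics/{sh}.npz');P=cloud(cam,z['d'],z['T']); s=.32
    ex=np.array([np.cos(yaw)*np.cos(s),np.sin(yaw)*np.cos(s),np.sin(s)]); ey=np.array([-np.sin(yaw),np.cos(yaw),0]); ez=np.cross(ex,ey)
    g=z['im'].astype(int); w=(g[...,0]-g[...,2]>40)&(g[...,1]<g[...,0]*.68)
    Q=P-np.array(seat); Q=np.stack([Q@ex,Q@ey,Q@ez],2)[w]; 
    t=Q[(abs(Q[:,2]-H)<5)&(abs(Q[:,0])<L+12)&(abs(Q[:,1])<45)]
    for a in (1,-1):
        k=t[(a*t[:,0]>0)]; print(a,len(k),'x',np.percentile(k[:,0],[1,99]).round(1),'y',np.percentile(k[:,1],[1,99]).round(1),'z',np.median(k[:,2]).round(1))
    A=np.c_[t[:,:2],np.ones(len(t))]; print('tilt err x,y rad',np.linalg.lstsq(A,t[:,2],rcond=None)[0].round(3))
E
python3 - <<'E'
from h import *
seatcheck('w8','wrist',(490.3,-355.2,93.3),-.149,30,80,50)
E
```

```text
1 4916 x [34.7 82.3] y [-27.9  28.9] z 30.0
-1 2300 x [-73.7 -27.6] y [-28.8  28.2] z 30.1
tilt err x,y rad [-1.0000e-03 -2.0000e-03  2.9916e+01]
```

Emit:
send_rows([
  {"offset": [0.2,4,0],"spin": -0.04},
  {"offset": [0.4,8,0],"spin": -0.08},
  {"offset": [0.6,12,0],"spin": -0.11},
  {"offset": [0.8,16,0],"spin": -0.11},
  {"offset": [1,20,0],"spin": -0.11},
  {"offset": [1.2,24,0],"spin": -0.11},
  {"offset": [1.4,28,0],"spin": -0.11},
  {"offset": [1.6,32,0],"spin": -0.11},
])

```text
time_s: 9.58
eef_pos: [506.7, -33.2, 184.2]
ee_rot: [-0.0, 0.992, -0.13, -0.001]
force: [0.0, 0.4, -1.1]
grip_width: 1.003
grip_force: 0.0
```

Emit:
send_rows([
  {"offset": [0.4,4,0.2],"spin": 0},
  {"offset": [0.8,8,0.4],"spin": 0},
  {"offset": [1.2,12,0.6],"spin": 0},
  {"offset": [1.6,16,0.8],"spin": 0},
  {"offset": [2,16.1,0.8],"spin": 0},
  {"offset": [2,16.1,0.8],"spin": 0},
  {"offset": [2,16.1,0.8],"spin": 0},
])

```text
time_s: 10.17
eef_pos: [527.2, 125.3, 192.3]
ee_rot: [0.0, 0.992, -0.13, -0.001]
force: [-0.0, -0.7, -0.6]
grip_width: 0.997
grip_force: 0.0
```

Run:
```python
from h import *
st(); mallet('wrist','w9',(528,125.4),85,zhi=60)
```

```text
[527.2 125.3 192.3] -0.26 [-0.  -0.7 -0.6] 0.997 0.0 10.1667 [ 0.02  0.36  1.46 -0.    1.33  1.85]
rect [530.1 125.7] [ 48.7 138.8] yaw -0.26 ztop 48.3 4780
```

The big mallet is seated flat, straight and centred. Now I grasp the small one.

Emit:
send_rows([
  {"offset": [0.3,0,-3.8],"spin": 0},
  {"offset": [0.3,0,-7.6],"spin": 0},
  {"offset": [0.3,0,-11.4],"spin": 0},
  {"offset": [0.3,0,-15],"spin": 0},
  {"offset": [0.3,0,-18],"spin": 0},
  {"offset": [0.3,0,-20.5],"spin": 0},
  {"offset": [0.3,0,-21.8],"spin": 0},
  {"offset": [0.3,0,-21.8],"spin": 0},
])

```text
time_s: 10.88
eef_pos: [528.5, 124.1, -27.4]
ee_rot: [0.001, 0.991, -0.131, -0.003]
force: [-0.7, -0.1, 0.8]
grip_width: 1.002
grip_force: 0.0
```

Emit:
send_rows([
  {"offset": [0,0,0],"spin": 0},
  {"offset": [0,0,0],"spin": 0},
  {"offset": [0,0,0],"spin": 0},
  {"offset": [0,0,0],"spin": 0},
  {"offset": [0,0,0],"spin": 0},
  {"offset": [0,0,0],"spin": 0},
], grip=0, squeeze=40)

```text
time_s: 11.38
eef_pos: [531.3, 125.6, -23.1]
ee_rot: [-0.0, 0.992, -0.13, 0.001]
force: [-1.7, -1.8, 7.7]
grip_width: 0.399
grip_force: 39.1
```

Emit:
send_rows([
  {"offset": [0,0,1.5],"spin": 0},
  {"offset": [0,0,4],"spin": 0},
  {"offset": [0,0,7],"spin": 0},
  {"offset": [0,0,10],"spin": 0},
  {"offset": [0,0,13],"spin": 0},
  {"offset": [0,0,16],"spin": 0},
  {"offset": [0,0,16],"spin": 0},
  {"offset": [0,0,16],"spin": 0},
])

```text
time_s: 12.05
eef_pos: [530.9, 125.7, 136.5]
ee_rot: [-0.0, 0.992, -0.13, 0.001]
force: [-0.1, -0.1, -5.0]
grip_width: 0.397
grip_force: 40.5
```

Run:
```python
from h import *
st(); im,d,T,P,Pt=heads('w10',26,48)
print(Pt[60:340:12,283].round(0).tolist())
```

```text
[530.9 125.7 136.5] -0.26 [-0.1 -0.1 -5. ] 0.397 40.5 12.05 [0.02 0.41 1.53 0.   1.19 1.85]
far+x 14125 x [29.8 69.8] z [-68.8 -66.5 -51.4] y [-22.9   0.2  23.1]
  slope dz_tool/dx 0.125 angle deg 7.1
near-x 1753 x [-31.2 -26.2] z [-67.2 -58.2 -31. ] y [-21.2  -3.4  20.3]
  slope dz_tool/dx -2.0 angle deg -63.4
[[124.0, 1.0, 136.0], [113.0, 1.0, 138.0], [102.0, 1.0, 137.0], [91.0, 1.0, 136.0], [80.0, 1.0, 136.0], [69.0, 1.0, 137.0], [57.0, 1.0, 138.0], [70.0, 0.0, -62.0], [66.0, 0.0, -66.0], [62.0, 0.0, -66.0], [58.0, 0.0, -67.0], [53.0, 0.0, -66.0], [49.0, 0.0, -67.0], [44.0, 0.0, -66.0], [40.0, 0.0, -68.0], [34.0, 0.0, -67.0], [29.0, 0.0, -67.0], [19.0, 0.0, -58.0], [13.0, 0.0, -58.0], [9.0, 0.0, -61.0], [4.0, 0.0, -63.0], [-1.0, 0.0, -64.0], [-8.0, 0.0, -64.0], [-17.0, 0.0, -61.0]]
```

View pics/w10.png

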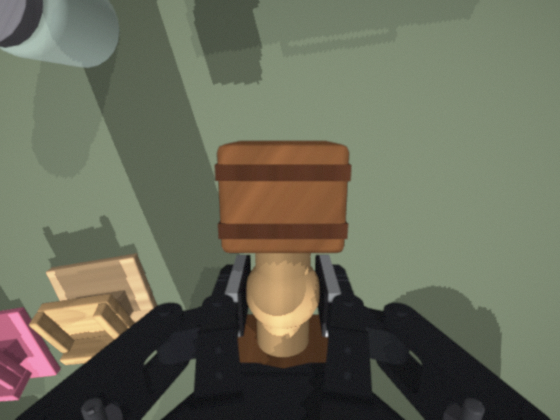

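The small mallet hangs almost level (+1.5°): it is gripped too hard to pivot. I ease the grip.

Emit:
send_rows([
  {"offset": [0,0,0],"spin": 0},
  {"offset": [0,0,0],"spin": 0},
  {"offset": [0,0,0],"spin": 0},
  {"offset": [0,0,0],"spin": 0},
  {"offset": [0,0,0],"spin": 0},
  {"offset": [0,0,0],"spin": 0},
], squeeze=20)

```text
time_s: 12.6
eef_pos: [530.6, 125.7, 135.3]
ee_rot: [0.0, 0.992, -0.13, -0.0]
force: [-0.0, -0.7, -4.1]
grip_width: 0.391
grip_force: 40.5
```

Run:
```python
from h import *
st(); print(ctrl.sense()['wrist_torque']); im,d,T,P,Pt=heads('w11',26,48)
print(Pt[100:340:12,283].round(0).tolist())
```

```text
[530.6 125.7 135.3] -0.26 [-0.  -0.7 -4.1] 0.391 40.5 12.6 [0.02 0.42 1.53 0.   1.19 1.85]
[0.05343989 0.12923713 0.0014286 ]
far+x 14301 x [29.6 69.6] z [-69.1 -66.9 -49.2] y [-22.9  -0.1  23.1]
  slope dz_tool/dx 0.129 angle deg 7.4
near-x 1846 x [-31.1 -26.2] z [-66.9 -58.2 -29.8] y [-21.2  -2.   20.4]
  slope dz_tool/dx -1.542 angle deg -57.0
[[88.0, 1.0, 136.0], [77.0, 1.0, 134.0], [65.0, 1.0, 135.0], [54.0, 1.0, 135.0], [69.0, 0.0, -66.0], [64.0, 0.0, -65.0], [61.0, 0.0, -67.0], [56.0, 0.0, -66.0], [52.0, 0.0, -67.0], [47.0, 0.0, -68.0], [43.0, 0.0, -67.0], [38.0, 0.0, -68.0], [33.0, 0.0, -68.0], [23.0, 0.0, -58.0], [18.0, 0.0, -59.0], [12.0, 0.0, -59.0], [7.0, 0.0, -62.0], [3.0, 0.0, -64.0], [-3.0, 0.0, -64.0], [-12.0, 0.0, -61.0]]
```

Emit:
send_rows([
  {"offset": [0,0,0],"spin": 0},
  {"offset": [0,0,0],"spin": 0},
  {"offset": [0,0,0],"spin": 0},
  {"offset": [0,0,0],"spin": 0},
  {"offset": [0,0,0],"spin": 0},
  {"offset": [0,0,0],"spin": 0},
], grip=0, squeeze=20)

```text
time_s: 13.15
eef_pos: [530.7, 125.7, 135.6]
ee_rot: [-0.0, 0.992, -0.13, 0.0]
force: [0.5, -0.2, -2.7]
grip_width: 0.399
grip_force: 40.5
```

Run:
```python
from h import *
st(); print(ctrl.sense()['wrist_torque']); im,d,T,P,Pt=heads('w12',26,48)
print(Pt[100:340:12,283].round(0).tolist())
```

```text
[530.7 125.7 135.6] -0.26 [ 0.5 -0.2 -2.7] 0.399 40.5 13.15 [0.02 0.42 1.53 0.   1.2  1.85]
[ 0.05973726  0.12628514 -0.0745303 ]
far+x 14285 x [29.6 69.6] z [-69.1 -66.9 -49.2] y [-22.9  -0.1  23. ]
  slope dz_tool/dx 0.128 angle deg 7.3
near-x 1815 x [-31.1 -26.2] z [-67.  -58.  -30.4] y [-21.1  -2.   20.6]
  slope dz_tool/dx -1.786 angle deg -60.8
[[88.0, 1.0, 135.0], [77.0, 1.0, 136.0], [65.0, 1.0, 137.0], [53.0, 1.0, 136.0], [69.0, 0.0, -64.0], [65.0, 0.0, -66.0], [60.0, 0.0, -66.0], [56.0, 0.0, -65.0], [52.0, 0.0, -67.0], [47.0, 0.0, -67.0], [43.0, 0.0, -68.0], [38.0, 0.0, -68.0], [33.0, 0.0, -68.0], [23.0, 0.0, -58.0], [18.0, 0.0, -59.0], [12.0, 0.0, -59.0], [8.0, 0.0, -62.0], [3.0, 0.0, -64.0], [-3.0, 0.0, -64.0], [-13.0, 0.0, -60.0]]
```

Squeeze isn't relaxed while holding. Wrist torque says the +x head is heavy, but I want the pivot anyway. I set it down and regrip with 20 N.

Emit:
send_rows([
  {"offset": [0,0,-4],"spin": 0},
  {"offset": [0,0,-8],"spin": 0},
  {"offset": [0,0,-11.5],"spin": 0},
  {"offset": [0,0,-14],"spin": 0},
  {"offset": [0,0,-15.2],"spin": 0},
  {"offset": [0,0,-15.8],"spin": 0},
  {"offset": [0,0,-15.9],"spin": 0},
  {"offset": [0,0,-15.9],"spin": 0},
])

```text
time_s: 13.87
eef_pos: [531.8, 125.7, -22.1]
ee_rot: [-0.0, 0.992, -0.13, 0.001]
force: [-1.1, -0.2, -2.0]
grip_width: 0.397
grip_force: 40.6
```

Emit:
send_rows([
  {"offset": [0,0,0],"spin": 0},
  {"offset": [0,0,0],"spin": 0},
  {"offset": [0,0,0],"spin": 0},
], grip=0.6, squeeze=20)

```text
time_s: 14.12
eef_pos: [531.7, 125.7, -22.4]
ee_rot: [-0.0, 0.992, -0.13, 0.001]
force: [-0.0, 0.1, -0.3]
grip_width: 0.601
grip_force: 0.0
```

Emit:
send_rows([
  {"offset": [0,0,0],"spin": 0},
  {"offset": [0,0,0],"spin": 0},
  {"offset": [0,0,0],"spin": 0},
  {"offset": [0,0,0],"spin": 0},
  {"offset": [0,0,0],"spin": 0},
], grip=0, squeeze=20)

```text
time_s: 14.53
eef_pos: [531.2, 125.8, -22.7]
ee_rot: [-0.0, 0.992, -0.13, 0.001]
force: [-1.1, 0.6, 6.4]
grip_width: 0.403
grip_force: 19.5
```

Emit:
send_rows([
  {"offset": [0,0,1.5],"spin": 0},
  {"offset": [0,0,4],"spin": 0},
  {"offset": [0,0,7],"spin": 0},
  {"offset": [0,0,10],"spin": 0},
  {"offset": [0,0,13],"spin": 0},
  {"offset": [0,0,16],"spin": 0},
  {"offset": [0,0,16],"spin": 0},
  {"offset": [0,0,16],"spin": 0},
])

```text
time_s: 15.2
eef_pos: [530.8, 125.7, 137.0]
ee_rot: [-0.0, 0.992, -0.13, 0.001]
force: [0.3, 0.9, -4.9]
grip_width: 0.405
grip_force: 21.3
```

Run:
```python
from h import *
st(); print(ctrl.sense()['wrist_torque']); im,d,T,P,Pt=heads('w13',26,48)
print(Pt[100:340:12,283].round(0).tolist())
```

```text
[530.8 125.7 137. ] -0.26 [ 0.3  0.9 -4.9] 0.405 21.3 15.2 [0.02 0.41 1.53 0.   1.2  1.85]
[ 0.07051722  0.14200934 -0.00982805]
far+x 9015 x [26.6 66.4] z [-47.1 -37.8 -24.5] y [-23.3  -0.2  22.6]
  slope dz_tool/dx 0.567 angle deg 29.5
[[88.0, 1.0, 136.0], [77.0, 1.0, 138.0], [65.0, 1.0, 137.0], [53.0, 1.0, 138.0], [64.0, 0.0, -27.0], [59.0, 0.0, -31.0], [53.0, 0.0, -33.0], [49.0, 0.0, -38.0], [44.0, 0.0, -41.0], [40.0, 0.0, -45.0], [35.0, 0.0, -47.0], [25.0, 0.0, -39.0], [21.0, 0.0, -43.0], [17.0, 0.0, -46.0], [14.0, 0.0, -52.0], [10.0, 0.0, -57.0], [6.0, 0.0, -60.0], [1.0, 0.0, -62.0], [-4.0, 0.0, -63.0], [-9.0, 0.0, -65.0]]
```

The loaded head is on +x (sank about 34°), so I flip by half a turn. First I check the small rest in existing views.

Run:
```python
from rest import *
for n in ('w9','w13','w1'):
    try: print(n); fitrest(n,'wrist',(455,362),64,58,24,78,-.07)
    except Exception as e: print(e)
```

```text
w9
plane slope 0.3 uphill yaw -0.036 n 1499 of 3855
bed rect [453.7 366.1] [83.8 58.5] 86.0 center [456.5 370.3  49.8]
rails rect [443.  368.3] [85.9 70.3] 86.0
local ext bed [array([-32.6,  26.6]), array([-45.1,  30.8])] z [-16.7  24.4]
-50 26 neg max -2.0 pos min 1.7 ext [-5.3 25.5]
-40 514 neg max -0.1 pos min 0.3 ext [-34.8  38.4]
-30 85 neg max -35.5 pos min 25.9 ext [-45.9  37.3]
-20 119 neg max -34.6 pos min 28.4 ext [-45.5  36.9]
-10 127 neg max -34.7 pos min 28.3 ext [-45.5  40. ]
0 129 neg max -35.7 pos min 27.6 ext [-45.9  38.4]
10 141 neg max -36.1 pos min 28.4 ext [-45.6  37.6]
20 126 neg max -35.2 pos min 28.1 ext [-45.   38.7]
stop x range [-41.5 -30.7] z [10.5 24.9]
w13
plane slope 0.307 uphill yaw -0.018 n 1770 of 4693
bed rect [453.  366.4] [83.9 58.7] 86.6 center [457.7 371.4  50.3]
rails rect [443.1 367.4] [85.8 70.3] 85.9
local ext bed [array([-33.8,  25.3]), array([-46.4,  30.4])] z [-25.4  24.1]
-50 36 neg max None pos min 7.6 ext [ 7.6 34.9]
-40 497 neg max -0.0 pos min 0.1 ext [-18.8  37.9]
-30 70 neg max None pos min 26.3 ext [26.3 36.7]
-20 106 neg max -37.3 pos min 26.8 ext [-46.8  36.5]
-10 154 neg max -37.5 pos min 26.7 ext [-46.9  36.3]
0 167 neg max -36.2 pos min 26.6 ext [-47.2  37.1]
10 168 neg max -38.7 pos min 26.5 ext [-48.   36.6]
20 157 neg max -37.1 pos min 26.1 ext [-47.1  37.3]
stop x range [-41.  -31.9] z [10.5 24.5]
w1
plane slope 0.267 uphill yaw 2.969 n 231 of 1281
bed rect [434.2 332. ] [35.3 70.2] 54.7 center [429.7 336.1  55.9]
rails rect [456.7 325.4] [ 7.5 30.2] 71.4
local ext bed [array([-19.9,  30.1]), array([-10.5,  31.5])] z [-42.6  11.2]
-30 15 neg max -0.3 pos min 0.8 ext [-9.1 34.5]
-20 68 neg max -0.7 pos min 0.5 ext [-10.   31.8]
stop x range [-21.5  -9.9] z [10.1 11.7]
```

Emit:
send_rows([
  {"offset": [0,1,1],"spin": 0.12},
  {"offset": [0,2,2],"spin": 0.24},
  {"offset": [0,3,3],"spin": 0.36},
  {"offset": [0,4,4],"spin": 0.48},
  {"offset": [0,5,5],"spin": 0.6},
  {"offset": [0,6,5],"spin": 0.72},
  {"offset": [0,6,5],"spin": 0.84},
  {"offset": [0,6,5],"spin": 0.96},
])

```text
time_s: 15.92
eef_pos: [529.7, 186.0, 184.0]
ee_rot: [-0.0, 0.938, 0.346, -0.002]
force: [0.9, -0.1, -3.9]
grip_width: 0.402
grip_force: 21.4
```

Emit:
send_rows([
  {"offset": [0,1,0],"spin": 0.12},
  {"offset": [0,2,0],"spin": 0.24},
  {"offset": [0,3,0],"spin": 0.36},
  {"offset": [0,4,0],"spin": 0.48},
  {"offset": [0,5,0],"spin": 0.6},
  {"offset": [0,6,0],"spin": 0.72},
  {"offset": [0,7,0],"spin": 0.84},
  {"offset": [0,8,0],"spin": 0.96},
])

```text
time_s: 16.58
eef_pos: [529.9, 265.8, 183.8]
ee_rot: [-0.001, 0.673, 0.74, -0.002]
force: [-0.3, 0.1, -4.7]
grip_width: 0.407
grip_force: 21.4
```

Run:
```python
from rest import *
st(); shot('wrist','w14')
try: fitrest('w14','wrist',(455,362),64,58,24,78,-.07)
except Exception as e: print(e)
```

```text
[529.9 265.8 183.8] 1.666 [-0.3  0.1 -4.7] 0.407 21.4 16.5833 [ 0.27  0.48  1.3  -0.    1.36  0.17]
plane slope 0.311 uphill yaw -0.078 n 4060 of 8214
bed rect [453.2 367.7] [83.4 58.5] 85.5 center [454.6 368.7  49.5]
rails rect [442.8 368.5] [84.5 70.8] 85.6
local ext bed [array([-30.6,  28. ]), array([-32.9,  31.3])] z [-8.3 24.9]
-50 92 neg max -0.4 pos min 0.4 ext [-41.8  40.9]
-40 1415 neg max -0.1 pos min 0.0 ext [-43.1  41.2]
-30 497 neg max -0.2 pos min 0.1 ext [-42.6  40.9]
-20 233 neg max -32.6 pos min 30.5 ext [-42.8  40.8]
-10 229 neg max -32.7 pos min 30.3 ext [-42.9  40.5]
0 251 neg max -32.9 pos min 30.9 ext [-43.2  41.2]
10 247 neg max -33.0 pos min 30.6 ext [-43.3  41.1]
20 263 neg max -33.4 pos min 30.5 ext [-43.5  40.5]
stop x range [-40.9 -29.2] z [10.5 25.1]
```

Emit:
send_rows([
  {"offset": [-0.5,1.5,0],"spin": 0.12},
  {"offset": [-1,3,0],"spin": 0.24},
  {"offset": [-1.5,4.5,0],"spin": 0.36},
  {"offset": [-2,6,0],"spin": 0.48},
  {"offset": [-2.5,7.5,0],"spin": 0.6},
  {"offset": [-3,9,0],"spin": 0.72},
  {"offset": [-3.7,9.9,0],"spin": 0.84},
  {"offset": [-3.7,9.9,0],"spin": 0.96},
])

```text
time_s: 17.3
eef_pos: [492.0, 365.8, 184.2]
ee_rot: [-0.002, 0.256, 0.967, -0.001]
force: [-1.3, -0.4, -5.0]
grip_width: 0.403
grip_force: 21.4
```

Emit:
send_rows([
  {"offset": [0,0,0],"spin": 0.12},
  {"offset": [0,0,-1],"spin": 0.24},
  {"offset": [0,0,-3],"spin": 0.36},
  {"offset": [0,0,-4],"spin": 0.44},
  {"offset": [0,0,-5],"spin": 0.44},
  {"offset": [0,0,-5],"spin": 0.44},
  {"offset": [0,0,-5],"spin": 0.44},
  {"offset": [0,0,-5],"spin": 0.44},
])

```text
time_s: 17.97
eef_pos: [494.0, 364.7, 137.0]
ee_rot: [0.0, 0.042, 0.999, 0.0]
force: [-0.9, 0.7, -4.2]
grip_width: 0.402
grip_force: 21.4
```

Run:
```python
from h import *
st(); im,d,T,P,Pt=heads('w15',26,48)
print(Pt[100:340:12,283].round(0).tolist())
```

```text
[494.  364.7 137. ] 3.057 [-0.9  0.7 -4.2] 0.402 21.4 17.9667 [ 0.45  0.56  1.3  -0.    1.28 -1.04]
far+x 9015 x [26.5 66.8] z [-47.1 -37.4 -24. ] y [-23.6   0.2  23. ]
  slope dz_tool/dx 0.559 angle deg 29.2
[[88.0, 0.0, 126.0], [78.0, 0.0, 75.0], [68.0, 0.0, 97.0], [58.0, 0.0, 93.0], [64.0, 0.0, -26.0], [59.0, 0.0, -31.0], [54.0, 0.0, -34.0], [49.0, 0.0, -38.0], [44.0, 0.0, -42.0], [40.0, 0.0, -45.0], [35.0, 0.0, -46.0], [26.0, 0.0, -40.0], [21.0, 0.0, -43.0], [16.0, 0.0, -46.0], [14.0, 0.0, -52.0], [10.0, 0.0, -56.0], [6.0, 0.0, -60.0], [2.0, 0.0, -62.0], [-4.0, 0.0, -63.0], [-9.0, 0.0, -65.0]]
```

Emit:
send_rows([
  {"offset": [-0.1,0,-2],"spin": 0.01},
  {"offset": [-0.1,0,-4],"spin": 0.01},
  {"offset": [-0.1,0,-5.5],"spin": 0.01},
  {"offset": [-0.1,0,-6.5],"spin": 0.01},
  {"offset": [-0.1,0,-6.7],"spin": 0.01},
  {"offset": [-0.1,0,-6.7],"spin": 0.01},
  {"offset": [-0.1,0,-6.7],"spin": 0.01},
])

```text
time_s: 18.6
eef_pos: [493.4, 365.0, 70.8]
ee_rot: [0.001, 0.036, 0.999, 0.0]
force: [0.4, 0.5, -3.5]
grip_width: 0.403
grip_force: 21.4
```

Emit:
send_rows([
  {"offset": [0,0,-0.4],"spin": 0},
  {"offset": [0,0,-0.7],"spin": 0},
  {"offset": [0,0,-1.0],"spin": 0},
  {"offset": [0,0,-1.3],"spin": 0},
  {"offset": [0,0,-1.6],"spin": 0},
  {"offset": [0,0,-1.9],"spin": 0},
  {"offset": [0,0,-2.1],"spin": 0},
  {"offset": [0,0,-2.1],"spin": 0},
])

```text
time_s: 19.27
eef_pos: [492.5, 364.6, 48.1]
ee_rot: [-0.0, 0.036, 0.999, -0.0]
force: [-0.8, 1.0, -1.0]
grip_width: 0.404
grip_force: 21.7
```

```bash
cat >> h.py <<'E'
def topfit(sh,lo=32,hi=64):
    im,d,T=shot('wrist',sh);P=cloud('wrist',d,T);Ti=np.linalg.inv(T);Pt=P@Ti[:3,:3].T+Ti[:3,3]
    g=im.astype(int); w=(g[...,0]-g[...,2]>40)&(g[...,1]<g[...,0]*.68)&(abs(Pt[...,1])<15)&(Pt[...,0]>lo)&(Pt[...,0]<hi)&(Pt[...,2]<0)
    q=Pt[w]; c=Pt[100:340:12,283]; print(len(q),np.degrees(np.arctan(np.polyfit(q[:,0],q[:,2],1)[0])),c.round(0).tolist())
E
python3 - <<'E'
from h import *
st(); topfit('w16')
E
```

```text
[492.5 364.6  48.1] 3.07 [-0.8  1.  -1. ] 0.404 21.7 19.2667 [ 0.45  0.65  1.39  0.    1.1  -1.05]
5667 21.14941222616816 [[86.0, 0.0, 36.0], [80.0, 0.0, -12.0], [74.0, 0.0, -13.0], [70.0, 0.0, -38.0], [66.0, 0.0, -43.0], [61.0, 0.0, -45.0], [56.0, 0.0, -46.0], [51.0, 0.0, -48.0], [47.0, 0.0, -50.0], [42.0, 0.0, -52.0], [38.0, 0.0, -55.0], [33.0, 0.0, -55.0], [23.0, 0.0, -47.0], [19.0, 0.0, -51.0], [13.0, 0.0, -51.0], [10.0, 0.0, -56.0], [6.0, 0.0, -59.0], [2.0, 0.0, -62.0], [-5.0, 0.0, -62.0], [nan, nan, nan]]
```

Emit:
send_rows([
  {"offset": [0,0,-0.15],"spin": 0},
  {"offset": [0,0,-0.3],"spin": 0},
  {"offset": [0,0,-0.4],"spin": 0},
  {"offset": [0,0,-0.4],"spin": 0},
  {"offset": [0,0,-0.4],"spin": 0},
])

```text
time_s: 19.73
eef_pos: [492.6, 364.7, 44.5]
ee_rot: [-0.0, 0.036, 0.999, -0.0]
force: [-0.1, 0.5, 1.3]
grip_width: 0.406
grip_force: 21.7
```

Run:
```python
from h import *
st(); topfit('w17')
```

```text
[492.6 364.7  44.5] 3.07 [-0.1  0.5  1.3] 0.406 21.7 19.7333 [ 0.45  0.66  1.4   0.    1.09 -1.05]
5840 18.576115523149145 [[86.0, 0.0, 33.0], [80.0, 0.0, -16.0], [74.0, 0.0, -17.0], [71.0, 0.0, -43.0], [66.0, 0.0, -46.0], [62.0, 0.0, -49.0], [57.0, 0.0, -49.0], [52.0, 0.0, -51.0], [48.0, 0.0, -53.0], [43.0, 0.0, -53.0], [38.0, 0.0, -56.0], [33.0, 0.0, -57.0], [24.0, 0.0, -49.0], [19.0, 0.0, -51.0], [14.0, 0.0, -53.0], [10.0, 0.0, -56.0], [7.0, 0.0, -60.0], [3.0, 0.0, -63.0], [-5.0, 0.0, -62.0], [-12.0, 0.0, -61.0]]
```

It lies flat at 18.6°, so I release and rise. The tool's -x side, with the free head, stays clear.

Emit:
send_rows([
  {"offset": [0,0,0],"spin": 0},
  {"offset": [0,0,0],"spin": 0},
  {"offset": [0,0,0],"spin": 0},
  {"offset": [0,0,0],"spin": 0},
  {"offset": [0,0,0],"spin": 0},
  {"offset": [0,0,0],"spin": 0},
], grip=0.9)

```text
time_s: 20.28
eef_pos: [492.7, 364.7, 44.6]
ee_rot: [-0.0, 0.036, 0.999, -0.0]
force: [-0.1, 0.4, 0.1]
grip_width: 0.903
grip_force: 0.0
```

Emit:
send_rows([
  {"offset": [0,0,1],"spin": 0},
  {"offset": [0,0,4],"spin": 0},
  {"offset": [0,0,8],"spin": 0},
  {"offset": [0,0,12],"spin": 0},
  {"offset": [0,0,15],"spin": 0},
  {"offset": [0,0,16],"spin": 0},
  {"offset": [0,0,16],"spin": 0},
])

```text
time_s: 20.87
eef_pos: [493.6, 365.1, 208.2]
ee_rot: [0.003, 0.036, 0.999, 0.001]
force: [-0.2, 0.1, 0.2]
grip_width: 0.899
grip_force: 0.0
```

Run:
```python
from h import *
st(); shot('wrist','w18'); seatcheck('w18','wrist',(492.9,364.8,87.6),-.075,24,70,42)
shot('top','t2'); seatcheck('t2','top',(490.3,-355.2,93.3),-.149,30,80,50)
```

```text
[493.6 365.1 208.2] 3.07 [-0.2  0.1  0.2] 0.899 0.0 20.8667 [ 0.45  0.51  1.2  -0.    1.43 -1.05]
1 2089 x [30.8 69.8] y [-21.9  22.6] z 24.0
-1 2192 x [-66.5 -26.1] y [-23.1  21.4] z 23.9
tilt err x,y rad [ 1.0000e-03 -0.0000e+00  2.3955e+01]
1 435 x [33.8 80.6] y [-26.2  30.8] z 29.8
-1 403 x [-75.4 -28.5] y [-26.9  30.2] z 30.0
tilt err x,y rad [-2.0000e-03  7.0000e-03  2.9965e+01]
```

View pics/t2.png

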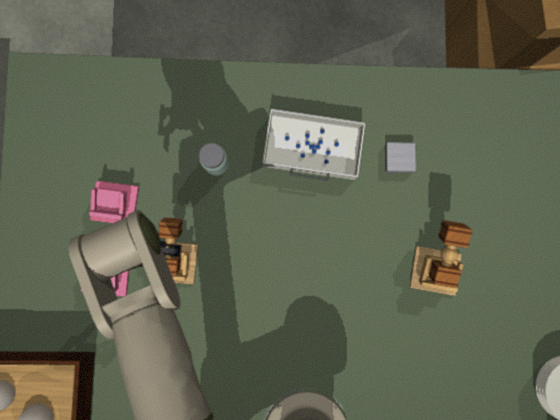

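The picture shows the big mallet in its rest at (448,252) and the small one in its own at (172,250). The tray, jar, block and pink rests are unmoved.

```bash
python3 -c "
from rig import ctrl
print(ctrl.finish_job())"
```

```text
the job is handed in; nothing more can be done
None
```

Both mallets are in their own rests, flat and straight with the loaded head by the low stop, and the job is handed in at about 21 s; the tray, jar, steel block and pink look-alikes were not moved.

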